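Draw the mixing paddle out of the half-covered bin

ROBOT

A 6-joint arm with a two-finger parallel gripper is mounted at the origin on a cart in front of the work surface, level with it; the furniture and walls round the work are solid. World frame = base frame: x ahead of the robot, y to its left, z up, the work surface at z = 0. Lengths are in m, angles in degrees, forces in N, time in s.
With the tool pointing down it reaches from about 0.25 to 0.725 m from the base axis. Payload 9.7 kg.
Tool frame: the origin (TCP) lies midway between the tips of the shut fingers; the grasp point (between the pads) lies 19 mm behind it; z points along the fingers, y is the line along which they close (so a half turn about z gives the same grasp; the last joint's range is limited). The gripper opens to 85 mm and grips with 20 to 120 N. Pads are 22 mm wide; open, the fingers measure 114 mm over their backs; the gripper's body (76 mm by 85 mm) begins 54 mm behind the grasp point. The pads swing forward as they close: fully open they stand 13 mm farther back than shut.
Start: joints at [72.422, 4.979, 10.078, 95.1, 0, 90], TCP at [0.166, 0.524, 0.231] pointing down, gripper open.
Joint ranges: [-179.16, 179.16], [-48.56, 103.87], [-65.8, 70.77], [-126.05, 130.52], [-82.76, 87.17], [-180, 180]. Speed limits (degrees/s): [127.2, 127.2, 147.25, 180, 180, 180].

INTERFACE

Orientations are given as [roll, pitch, yaw] about the fixed x, y, z axes, in that order (R = Rz(yaw) Ry(pitch) Rx(roll)).
In Python, from workcell import * gives the robot as it stands.
- The arm moves only by the tool servo_tool, never from a script. Its argument "moves" is a list of rows, each a list of 4 numbers: the shift along the world's x, y, z in fractions of the full range, 1 being 100 cm, then the turn about the world's z in a scale on which 1.0 is pi/2 rad. A call has 1 to 20 rows; each row is the pose to reach, as a shift and turn from the pose commanded when the call began; what a row does not reach only later rows make up. A row lasts 1/12 s, in which the tool goes at most 41.7 mm and 7.16 degrees, less where a joint would pass 70% of its speed; a pose out of reach is approached as far as the arm can. No shift or turn number may pass 1 either way. A call with a gripper value outside its range is refused whole. "claw" is the closure, from 0 (fully open) to 1 (shut), set as the call begins (left out, the last holds). The fingers move at their own pace and stop on an object; "force" is the grip in N (left out, the last holds). Time passes only in rows, so rows that repeat a pose let the fingers close. It gives the time, the measured TCP pose, the force, the opening and the grip force at its end, in the units of the state.
- get_obs(): the state, without advancing time (a new reading comes with each control period).
- camera(name): name is "scene" or "top" or "wrist"; returns the picture (400x640x3 uint8, red, green, blue); there is no depth.
- get_calibration(name): a dict with "fx", "fy", "cx", "cy" (pixels), "rvec" (rotation vector, rad) and "tvec" (3), from world to camera coordinates, as OpenCV has them; the wrist camera has in their place "tool_from_camera" (4x4, takes a point from camera to tool coordinates, whose origin is the TCP and whose axes are the flange's). Camera axes: x right, y down, z forward; pixel columns grow to the right and rows downward; lengths in m; the calibration is good to about 2 mm. A picture is of the moment at which its call begins: read the wrist's pose just before it. get_calibration takes no time and is no camera call.
- job_done(): hands the job in; it is judged then, once.
The state is a dict: "time": time; "q": joint angles; "qd": joint speeds; "joint_efforts": joint torques, N m; "ee_pos": TCP position; "tcp_rot": TCP orientation; "wrist_force": force on the tool from outside, world axes, zero at the start; "torque": the same for the moment, N m; "opening": finger opening in m; "grasp_force": force on a finger pad.
Only numpy, scipy, OpenCV 4.12 (cv2) and the standard library are available. Lean on these libraries where they do the work, as an engineer would, in place of code of your own. Each camera call takes 0.05 s, during which the arm holds its last target. There are 200 camera calls.

TASK

The wooden mixing paddle lies in the steel utensil bin, its handle in the open half and its blade under the fixed clear cover. Tilt it and draw it out slantwise through the opening, then hold it level, right side up, at least 10 cm above the bamboo serving board, its middle over the middle of the board and touching nothing but the gripper. Finish still holding it there, without putting it down, and leave the other things standing where they are.

Things in the scene. Friction and masses are not known exactly. Their poses are not given: they have to be found in the camera images.
- utensil_bin: steel trough fixed to the worktop, inside 270 mm long (its x) and 140 mm wide (its y), walls 4 mm. Origin: centre of its underside, z up, +x roughly away from the robot. Floor top at z = 5 mm; sides and near end wall (x = -135 mm) 58 mm high, far end wall (x = +135 mm) 71 mm. A fixed cover closes its near half, x = -139 to -10 mm; the rest is open at the top
- cover_edge (a point): middle of the free edge (orange) of the bin's clear rigid cover, on its underside: x = -10 mm, z = 58 mm in the bin's frame. The cover is 4 mm thick and cannot be opened
- far_stop_top (a point): middle of the top of the bin's far end wall, x = +137 mm, z = 71 mm in the bin's frame
- paddle: loose wooden paddle, 240 mm long, 63 to 122 g, flat on the bin's floor along the bin's x within 0.06 rad, blade under the cover. Origin: middle of its length, on its underside; x to the handle end, z up. Handle x = -30 to +120 mm, 22 mm wide (y), 16 mm thick (z), blue band at x = 95 mm. Blade x = -120 to -20 mm, 36 mm wide, 10 mm thick
- paddle_grip (a point): point on the handle's mid-line that is in the open, 45 mm from the paddle's origin towards the handle end, 8 mm above the underside; a good place to grip, across the 22 mm width
- serving_board: bamboo board fixed flat on the worktop, 150 x 270 x 12 mm (x, y, z). Origin: centre of its underside
- jigger: bystander: steel double jigger, 47 mm wide, 78 mm high; origin under its centre
- canister_b: bystander: clear canister with grey lid, 82 mm wide, 128 mm high; origin under its centre
- spice_jar_1: bystander: spice jar with red cap, 45 mm wide, 106 mm high; origin under its centre
- glass_mug_2: bystander: smoky glass mug upside down, 103 x 121 x 106 mm; origin under its centre
- mill_1: bystander: small clear shaker with grey top, 44 mm wide, 90 mm high; origin under its centre
- shelf_front (a point): middle of the front top edge of a fixed dark shelf, 545 mm long, 22 mm thick, top 268 mm above the worktop, that carries the coffee machine at the back right; its front edge runs from about (0.61, 0.03) to (0.89, -0.44) m (x, y). Keep the arm and gripper in front of it

How it is judged:
By the outcome, as a careful person would: the job done as asked, in the order asked, and still so for the second after the job is handed in, while the arm keeps its last pose, push and grip.
It also fails if it takes over 48 s, if anything falls off the work surface, if the arm or the gripper's body presses on something with over 40 N, if the wrist force passes 120 N, or if a joint passes its speed limit or range.

## Working session

There is one attempt and no reset: what is moved stays moved. The work goes in short steps, Python scripts to look and compute and a tool call to move; the robot and the scene stay as the last step left them, time stands still between calls to the robot, and variables do not carry over. Pictures are saved under pics/ and viewed, at most 10 in all, crops included, and the job is handed in when it is done.

Besides the shell and the picture viewer there is one more tool, called after "Call:" in YAML: its name, and indented under it one key for each argument. servo_tool: Moves the arm, as the interface text tells. Its arguments: {"type":"object","properties":{"moves":{"type":"array","items":{"type":"array","items":{"type":"number"}}},"claw":{"type":"number"},"force":{"type":"number"}},"required":["moves"]}

```bash
ls; mkdir -p pics; python3 - <<'E'
from workcell import *
import cv2,numpy as np
print({k:np.round(v,3) for k,v in get_obs().items()})
for n in ("top","scene"):
    im=camera(n); np.save(f"{n}0.npy",im); cv2.imwrite(f"pics/{n}0.png",im[...,::-1])
    c=get_calibration(n); R=cv2.Rodrigues(np.array(c["rvec"]))[0]; print(n,c, -R.T@np.array(c["tvec"]).ravel())
E
```

```text
pics
{'time': np.float64(0.0), 'q': array([72.422,  5.012, 10.036, 95.101,  0.   , 90.001]), 'qd': array([-0.039, -0.031, -0.035,  0.073,  0.056, -0.061]), 'joint_efforts': array([ 3.0000e-03, -5.2038e+01,  4.6481e+01,  1.6000e-02,  0.0000e+00,
        0.0000e+00]), 'ee_pos': array([0.166, 0.524, 0.231]), 'tcp_rot': array([-179.923,   -0.   ,  162.422]), 'wrist_force': array([ 0.68 ,  0.165, -0.601]), 'torque': array([0.049, 0.004, 0.006]), 'grasp_force': np.float64(0.0), 'opening': np.float64(0.086)}
top {'fx': 431.9307889117386, 'fy': 431.9307889117386, 'cx': 308.03589342368616, 'cy': 195.75991977530148, 'rvec': array([ 2.18519676, -2.19189355,  0.09910575]), 'tvec': array([0.10886054, 0.51949696, 1.37955596])} [0.41220119 0.12627693 1.41387647]
scene {'fx': 362.8248368137522, 'fy': 362.8248368137522, 'cx': 319.5311655588187, 'cy': 196.78214599222397, 'rvec': array([ 2.01056814, -0.7796071 ,  0.43510825]), 'tvec': array([-0.30363446,  0.38600187,  0.99531746])} [-0.2099368  -0.67935049  0.8522075 ]
```

View pics/top0.png

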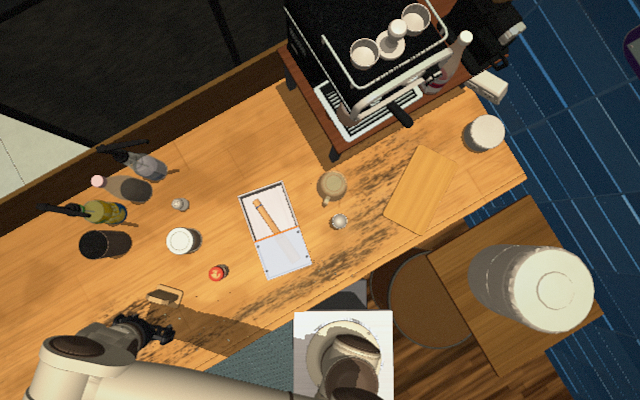

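View pics/scene0.png

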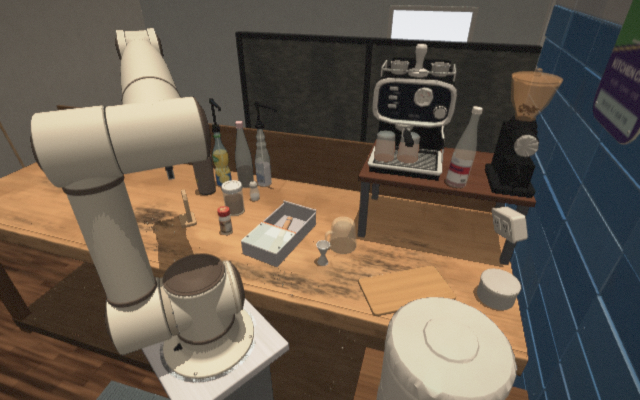

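```bash
cat > h.py <<'E'
import cv2,numpy as np
from workcell import *
def px2w(n,uv,z):
    c=get_calibration(n); R=cv2.Rodrigues(np.array(c["rvec"]))[0]; t=np.array(c["tvec"]).ravel()
    uv=np.atleast_2d(uv).astype(float); d=np.c_[(uv[:,0]-c["cx"])/c["fx"],(uv[:,1]-c["cy"])/c["fy"],np.ones(len(uv))]@R
    o=-R.T@t; return o+d*((z-o[2])/d[:,2])[:,None]
E
python3 - <<'E'
from h import *
im=np.load("top0.npy"); 
a=cv2.resize(im[170:290,220:360],None,fx=4,fy=4,interpolation=cv2.INTER_CUBIC)
b=cv2.resize(im[135:245,370:480],None,fx=2.2,fy=2.2)
cv=np.zeros((480,800,3),np.uint8); cv[:480,:560]=a; cv[:242,558:800]=b
cv2.imwrite("pics/crop.png",cv[...,::-1])
hsv=cv2.cvtColor(im,cv2.COLOR_RGB2HSV)
# paddle: saturated wood inside bin region
poly=np.array([[242,198],[284,185],[296,228],[254,243]])
m=np.zeros(im.shape[:2],np.uint8); cv2.fillConvexPoly(m,poly,1)
p=((m>0)&(hsv[...,1]>90)&(hsv[...,0]<25)).astype(np.uint8)
n,l,s,c=cv2.connectedComponentsWithStats(p); i=1+np.argmax(s[1:,4]); ys,xs=np.where(l==i)
print(s[i],c[i], hsv[c[i][1].astype(int),c[i][0].astype(int)])
w=px2w("top",np.c_[xs,ys],.021)[:,:2]; r=cv2.minAreaRect(w.astype(np.float32)*1000); print(r, cv2.boxPoints(r))
corn=np.array([[238,195],[286,180],[312,265],[266,279]])
print(px2w("top",corn,.06))
print(px2w("top",[[332,185],[340,220],[420,190],[180,240]],.1))
E
```

```text
[253 206  44  37 274] [269.53284672 223.52189781] [ 16 140 236]
((443.13201904296875, 231.83575439453125), (103.11894226074219, 144.6128387451172), 19.753320693969727) [[370.169   282.46176]
 [419.044   146.35849]
 [516.09503 181.20975]
 [467.22003 317.31302]]
[[0.51963699 0.32758712 0.06      ]
 [0.56666713 0.17708403 0.06      ]
 [0.30095517 0.09628253 0.06      ]
 [0.25870653 0.23881932 0.06      ]]
[[ 0.54642915  0.03493127  0.1       ]
 [ 0.43941842  0.01142234  0.1       ]
 [ 0.53043303 -0.23489169  0.1       ]
 [ 0.38078491  0.49495831  0.1       ]]
```

View pics/crop.png

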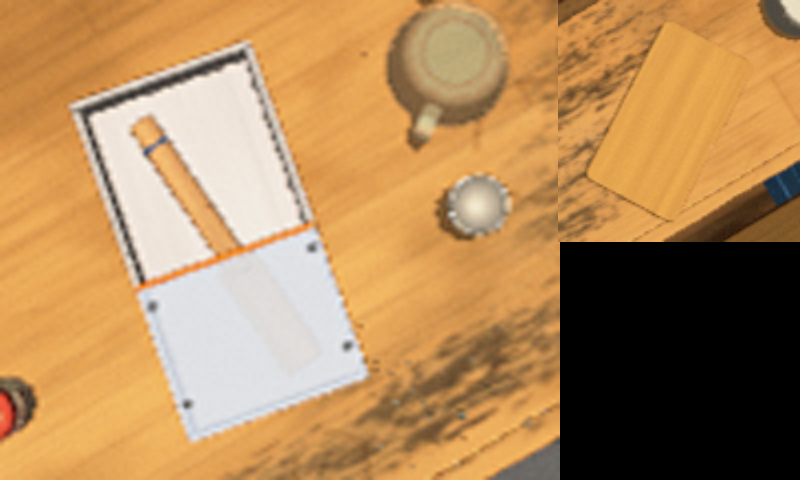

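```bash
python3 - <<'E'
from h import *
np.set_printoptions(precision=4,suppress=True)
A=lambda p:np.array(p)/4+[220,170]
B=lambda p:(np.array(p)-[558,0])/2.2+[370,135]
f=px2w("top",A([[72,105],[250,43]]),.071); o=px2w("top",A([[138,289],[313,226]]),.062); n=px2w("top",A([[368,376],[192,440]]),.062)
print("far",f,"orange",o,"near",n)
F,O,N=f.mean(0),o.mean(0),n.mean(0); d=(F-N)[:2]; print("bin len",np.linalg.norm(d),"yaw",np.degrees(np.arctan2(d[1],d[0])),"cent",(F+N)/2)
print("yaw from cross",[np.degrees(np.arctan2(*( (q[0]-q[1])[:2]*[-1,1])) ) for q in (f,o)])
h=px2w("top",A([148,119]),.021)[0]; b=px2w("top",A([301,370]),.015)[0]; bd=px2w("top",A([154,147]),.021)[0]; e=px2w("top",A([230,247]),.021)[0]
for x,y in((h,b),(h,e),(bd,e)): 
    v=(x-y)[:2]; print("paddle",np.linalg.norm(v),np.degrees(np.arctan2(v[1],v[0])))
print(h,bd,e,b)
c=px2w("top",B([[668,22],[750,62],[673,221],[588,175]]),.012); print("board",c,c.mean(0), np.linalg.norm(c[0]-c[1]),np.linalg.norm(c[1]-c[2]),np.degrees(np.arctan2(*(c[0]-c[3])[1::-1])))
E
```

```text
far [[0.5149 0.3259 0.071 ]
 [0.5631 0.1876 0.071 ]] orange [[0.372  0.2748 0.062 ]
 [0.4204 0.1387 0.062 ]] near [[0.3042 0.0963 0.062 ]
 [0.2558 0.2325 0.062 ]]
bin len 0.274929491348779 yaw 19.631103031418093 cent [0.4095 0.2106 0.0665]
yaw from cross [np.float64(19.217683807919155), np.float64(19.567682887738624)]
paddle 0.23630633160423437 31.37954521492033
paddle 0.12262488365789305 32.72592722479691
paddle 0.10123332082462287 37.2964199373276
[0.5072 0.2721 0.021 ] [0.4846 0.2671 0.021 ] [0.404  0.2058 0.021 ] [0.3055 0.149  0.015 ]
board [[ 0.6873 -0.2626  0.012 ]
 [ 0.6266 -0.3842  0.012 ]
 [ 0.3903 -0.263   0.012 ]
 [ 0.4585 -0.1385  0.012 ]] [ 0.5407 -0.2621  0.012 ] 0.13592480536161788 0.26563198218063894 -28.472813302613353
```

The manual's scale: shifts go in shares of 100 cm and turns go in shares of pi/2 rad. Converting my numbers, -29.1 cm / 100 = -0.291, 27.7 cm / 100 = 0.277, 0.86 rad / 1.5708 = 0.5475.

Call:
servo_tool:
  moves:
    - [0,0,0,0.1273]
    - [0.05,-0.05,0,0.3183]
    - [0.14,-0.15,0,0.5475]
    - [0.277,-0.291,0,0.5475]
    - [0.277,-0.291,0,0.5475]
    - [0.277,-0.291,0,0.5475]
    - [0.277,-0.291,0,0.5475]
    - [0.277,-0.291,0,0.5475]
    - [0.277,-0.291,0,0.5475]
    - [0.277,-0.291,0,0.5475]
    - [0.277,-0.291,0,0.5475]
    - [0.277,-0.291,0,0.5475]
    - [0.277,-0.291,0,0.5475]
    - [0.277,-0.291,0,0.5475]
    - [0.277,-0.291,0,0.5475]
    - [0.277,-0.291,0,0.5475]
  claw: 0.4
  force: 40

```text
time: 1.43
ee_pos: [0.4423, 0.2343, 0.2313]
tcp_rot: [180.0, -0.0, -148.2]
wrist_force: [-0.4, 0.2, 0.4]
opening: 0.0514
grasp_force: 0.0
```

```bash
python3 - <<'E'
from h import *
o=get_obs(); im=camera("wrist"); np.save("w1.npy",im); cv2.imwrite("pics/w1.png",im[...,::-1])
c=get_calibration("wrist"); print({k:np.round(v,3) for k,v in o.items()},c)
E
```

```text
{'time': np.float64(1.433), 'q': array([ 2.7908e+01, -1.7950e+00,  3.1530e+00,  9.4952e+01,  1.1000e-02,
       -3.8900e+00]), 'qd': array([ 0.251, -0.125,  0.183, -0.098, -0.032, -0.17 ]), 'joint_efforts': array([-6.7400e-01, -4.4289e+01,  4.6461e+01, -5.0000e-03, -1.5000e-02,
        1.1000e-02]), 'ee_pos': array([0.442, 0.234, 0.231]), 'tcp_rot': array([ 1.79988e+02, -4.00000e-03, -1.48203e+02]), 'wrist_force': array([-0.43 ,  0.2  ,  0.374]), 'torque': array([-0.012, -0.004, -0.003]), 'grasp_force': np.float64(0.0), 'opening': np.float64(0.051)} {'fx': 333.96300239372226, 'fy': 333.96300239372226, 'cx': 317.8483178176439, 'cy': 198.7754276048025, 'tool_from_camera': array([[ 4.58007231e-04, -9.63423803e-01, -2.67982025e-01,
         6.81793629e-02],
       [ 9.99998170e-01, -5.65372142e-05,  1.91235099e-03,
         5.59799609e-05],
       [-1.85755542e-03, -2.67982410e-01,  9.63422014e-01,
        -1.43782349e-01],
       [ 0.00000000e+00,  0.00000000e+00,  0.00000000e+00,
         1.00000000e+00]])}
```

View pics/w1.png

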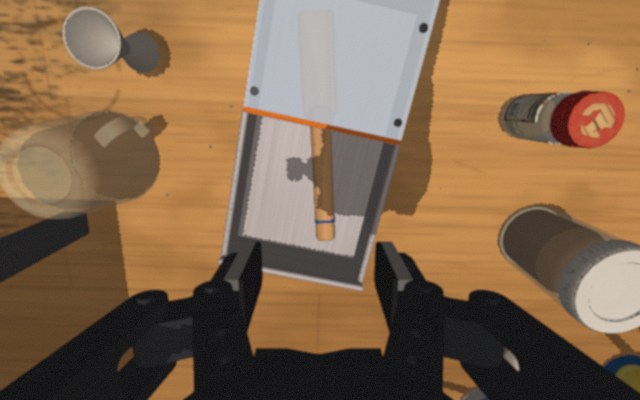

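```bash
cat >> h.py <<'E'
from scipy.spatial.transform import Rotation as Ro
def wpx(uv,z,o):
    c=get_calibration("wrist"); T=np.array(c["tool_from_camera"]); R=Ro.from_euler("xyz",o["tcp_rot"],degrees=True).as_matrix()
    uv=np.atleast_2d(uv).astype(float); d=np.c_[(uv[:,0]-c["cx"])/c["fx"],(uv[:,1]-c["cy"])/c["fy"],np.ones(len(uv))]@T[:3,:3].T@R.T
    p=np.array(o["ee_pos"])+R@T[:3,3]; return p+d*((z-p[2])/d[:,2])[:,None]
E
python3 - <<'E'
from h import *
np.set_printoptions(precision=4,suppress=True)
o=get_obs(); im=np.load("w1.npy"); hsv=cv2.cvtColor(im,cv2.COLOR_RGB2HSV)
m=((hsv[...,1]>100)&(hsv[...,0]<22)).astype(np.uint8)
for v in (160,175,190,205,215,221,230):
    r=np.where(m[v,295:350])[0]+295; print(v,r.min() if len(r) else 0,r.max() if len(r) else 0,len(r))
print(wpx([[325,240],[325,221]],.021,o)); print(wpx([[325,240],[325,221],[324,190],[320,150]],.021,o)); print(wpx([[318,11]],.015,o))
print("orange",wpx([[244,108],[400,142]],.06,o), wpx([[223,260],[361,288]],.071,o))
E
```

```text
160 313 331 19
175 314 331 18
190 315 332 18
205 315 332 18
215 316 332 17
221 0 0 0
230 317 333 17
[[0.5048 0.2836 0.021 ]
 [0.4855 0.2714 0.021 ]]
[[0.5048 0.2836 0.021 ]
 [0.4855 0.2714 0.021 ]
 [0.4557 0.2514 0.021 ]
 [0.421  0.2247 0.021 ]]
[[0.3088 0.1525 0.015 ]]
orange [[0.4211 0.1428 0.06  ]
 [0.3712 0.2814 0.06  ]] [[0.5594 0.1967 0.071 ]
 [0.5131 0.3309 0.071 ]]
```

Scaled: -18 cm / 100 = -0.18, -16 cm / 100 = -0.16, 0.02 rad / 1.5708 = 0.0127.

Call:
servo_tool:
  moves:
    - [0.001,0.009,-0.02,0.0127]
    - [0.001,0.009,-0.05,0.0127]
    - [0.001,0.009,-0.08,0.0127]
    - [0.001,0.009,-0.11,0.0127]
    - [0.001,0.009,-0.14,0.0127]
    - [0.001,0.009,-0.16,0.0127]
    - [0.001,0.009,-0.18,0.0127]
    - [0.001,0.009,-0.18,0.0127]
    - [0.001,0.009,-0.18,0.0127]

```text
time: 2.23
ee_pos: [0.4431, 0.2427, 0.051]
tcp_rot: [180.0, -0.1, -147.1]
wrist_force: [0.1, 0.3, 0.6]
opening: 0.0512
grasp_force: 0.0
```

```bash
python3 - <<'E'
from h import *
im=camera("wrist"); cv2.imwrite("pics/w2.png",im[...,::-1])
E
```

```text
(no output)
```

View pics/w2.png

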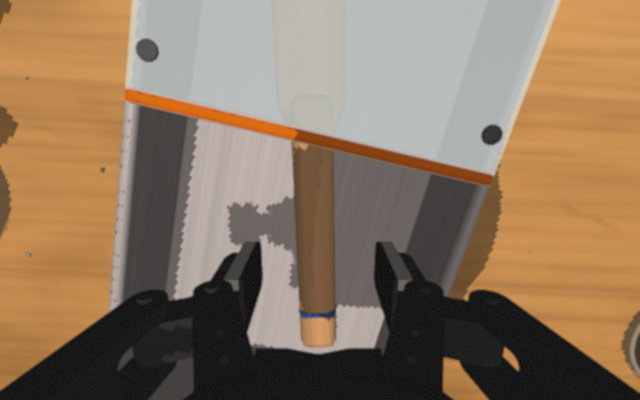

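Scaled: -4.2 cm / 100 = -0.042, -3.8 cm / 100 = -0.038.

Call:
servo_tool:
  moves:
    - [0,0,-0.015,0]
    - [0,0,-0.03,0]
    - [0,0,-0.038,0]
    - [0,0,-0.042,0]
    - [0,0,-0.042,0]
    - [0,0,-0.042,0]

```text
time: 2.78
ee_pos: [0.4445, 0.2426, 0.0102]
tcp_rot: [-180.0, 0.1, -147.2]
wrist_force: [0.1, -0.3, -0.2]
opening: 0.0512
grasp_force: 0.0
```

Call:
servo_tool:
  moves:
    - [0,0,0,0]
    - [0,0,0,0]
    - [0,0,0,0]
    - [0,0,0,0]
    - [0,0,0,0]
    - [0,0,0,0]
    - [0,0,0,0]
    - [0,0,0,0]
  claw: 1
  force: 30

```text
time: 3.45
ee_pos: [0.4446, 0.2426, 0.0102]
tcp_rot: [-180.0, 0.1, -147.2]
wrist_force: [-0.5, -0.6, 5.8]
opening: 0.0209
grasp_force: 29.8
```

Scaled: 5.2 cm / 100 = 0.052, 5 cm / 100 = 0.05.

Call:
servo_tool:
  moves:
    - [0,0,0.005,0]
    - [0,0,0.01,0]
    - [0,0,0.015,0]
    - [0,0,0.02,0]
    - [0,0,0.025,0]
    - [0,0,0.03,0]
    - [0,0,0.034,0]
    - [0,0,0.038,0]
    - [0,0,0.041,0]
    - [0,0,0.044,0]
    - [0,0,0.047,0]
    - [0,0,0.05,0]
    - [0,0,0.052,0]
    - [0,0,0.052,0]

```text
time: 4.62
ee_pos: [0.4443, 0.2425, 0.0617]
tcp_rot: [180.0, 0.0, -147.2]
wrist_force: [-0.1, -0.7, -4.4]
opening: 0.0212
grasp_force: 29.6
```

```bash
python3 - <<'E'
from h import *
im=camera("wrist"); s=camera("scene"); cv2.imwrite("pics/w3.png",np.hstack([im[::2,::2],cv2.resize(s[170:290,200:370],(320,226))[:200]])[...,::-1])
o=get_obs(); print(o["ee_pos"],o["wrist_force"],o["torque"],o["opening"],o["grasp_force"])
E
```

```text
[0.44429266 0.24244271 0.06142147] [ 1.03402292  0.2393444  -2.79273177] [ 0.0848374  -0.29703264 -0.01284656] 0.020943906900545387 29.727416932582855
```

View pics/w3.png

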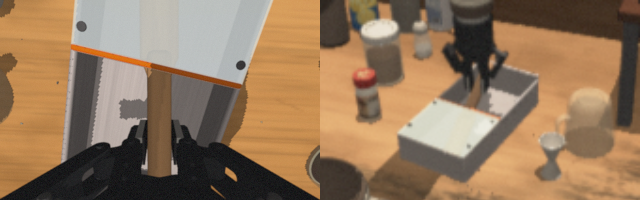

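```bash
cat >> h.py <<'E'
def tilt(im=None):
    im=camera("wrist") if im is None else im
    h=cv2.cvtColor(im,cv2.COLOR_RGB2HSV); m=(h[...,1]>85)&(h[...,0]<22)
    c=get_calibration("wrist"); T=np.array(c["tool_from_camera"]); P=[]
    for v in range(150,345,6):
        r=np.where(m[v,285:355])[0]+285
        if len(r)<15 or len(r)<r.max()-r.min()-2 or r.max()-r.min()>66: continue
        w=r.max()-r.min()+1; d=c["fx"]*.0215/w
        p=T[:3,:3]@(d*np.array([(r.mean()-c["cx"])/c["fx"],(v-c["cy"])/c["fy"],1]))+T[:3,3]; P.append((v,w,*np.round(p*1000,1)))
    return P
E
python3 - <<'E'
from h import *
im=camera("wrist"); np.save("w3.npy",im)
P=tilt(im); print(*P,sep="\n"); a=np.array(P); print(np.degrees(np.arctan(np.polyfit(a[:,2],a[:,4],1)[0])))
E
```

```text
(150, np.int64(48), np.float64(49.1), np.float64(0.2), np.float64(6.2))
(156, np.int64(47), np.float64(46.1), np.float64(0.4), np.float64(8.6))
(162, np.int64(47), np.float64(43.4), np.float64(0.4), np.float64(7.9))
(168, np.int64(47), np.float64(40.8), np.float64(0.4), np.float64(7.2))
(174, np.int64(47), np.float64(38.2), np.float64(0.4), np.float64(6.4))
(180, np.int64(47), np.float64(35.5), np.float64(0.4), np.float64(5.7))
(186, np.int64(47), np.float64(32.9), np.float64(0.4), np.float64(5.0))
(192, np.int64(47), np.float64(30.2), np.float64(0.4), np.float64(4.2))
(198, np.int64(47), np.float64(27.6), np.float64(0.4), np.float64(3.5))
(204, np.int64(47), np.float64(24.9), np.float64(0.4), np.float64(2.8))
(210, np.int64(47), np.float64(22.3), np.float64(0.4), np.float64(2.0))
(216, np.int64(47), np.float64(19.6), np.float64(0.4), np.float64(1.3))
(222, np.int64(47), np.float64(17.0), np.float64(0.4), np.float64(0.6))
(228, np.int64(47), np.float64(14.4), np.float64(0.4), np.float64(-0.2))
(234, np.int64(47), np.float64(11.7), np.float64(0.4), np.float64(-0.9))
(240, np.int64(49)
[... 626 characters left out ...]
oat64(-13.1))
(294, np.int64(50), np.float64(-9.8), np.float64(0.2), np.float64(-16.4))
(300, np.int64(47), np.float64(-17.4), np.float64(0.4), np.float64(-9.0))
(306, np.int64(47), np.float64(-20.0), np.float64(0.4), np.float64(-9.7))
(312, np.int64(47), np.float64(-22.7), np.float64(0.4), np.float64(-10.5))
(318, np.int64(47), np.float64(-25.3), np.float64(0.4), np.float64(-11.2))
(324, np.int64(45), np.float64(-32.2), np.float64(0.4), np.float64(-6.1))
(330, np.int64(45), np.float64(-35.0), np.float64(0.4), np.float64(-6.9))
(336, np.int64(45), np.float64(-37.8), np.float64(0.4), np.float64(-7.6))
(342, np.int64(46), np.float64(-38.1), np.float64(0.2), np.float64(-11.3))
13.87457587981591
```

Scaled: 6 cm / 100 = 0.06, 5.2 cm / 100 = 0.052.

Call:
servo_tool:
  moves:
    - [0.005,0.003,0.001,0]
    - [0.012,0.008,0.003,0]
    - [0.02,0.013,0.005,0]
    - [0.028,0.018,0.0075,0]
    - [0.036,0.023,0.0095,0]
    - [0.044,0.028,0.012,0]
    - [0.052,0.033,0.014,0]
    - [0.06,0.039,0.0165,0]
    - [0.06,0.039,0.0165,0]

```text
time: 5.52
ee_pos: [0.506, 0.2827, 0.0784]
tcp_rot: [180.0, 0.1, -147.1]
wrist_force: [0.1, 0.1, -0.5]
opening: 0.0211
grasp_force: 30.0
```

```bash
python3 - <<'E'
from h import *
a=np.array(tilt()); print(a[::3,[0,2,4]]); print(np.degrees(np.arctan(np.polyfit(a[:,2],a[:,4],1)[0]))); o=get_obs(); print(o["wrist_force"],o["torque"])
E
```

```text
[[150.   49.1   6.2]
 [168.   40.8   7.2]
 [186.   32.9   5. ]
 [204.   24.9   2.8]
 [222.   17.    0.6]
 [240.   11.5  -7.5]
 [258.    3.9  -9.6]
 [276.   -3.7 -11.7]
 [294.   -9.8 -16.4]
 [312.   -6.7 -33.9]]
31.020351570557253
[-0.85320098 -0.69327601 -1.59783097] [ 0.03338744 -0.04781519 -0.01868523]
```

Scaled: 6.6 cm / 100 = 0.066, 3.9 cm / 100 = 0.039.

Call:
servo_tool:
  moves:
    - [0.006,0.004,0.002,0]
    - [0.014,0.009,0.004,0]
    - [0.022,0.014,0.006,0]
    - [0.03,0.019,0.0085,0]
    - [0.038,0.024,0.011,0]
    - [0.046,0.03,0.014,0]
    - [0.054,0.035,0.017,0]
    - [0.06,0.039,0.02,0]
    - [0.066,0.043,0.023,0]
    - [0.066,0.043,0.023,0]

```text
time: 6.4
ee_pos: [0.5711, 0.325, 0.1012]
tcp_rot: [-180.0, 0.1, -147.2]
wrist_force: [0.9, 0.5, -0.5]
opening: 0.0211
grasp_force: 30.0
```

```bash
python3 - <<'E'
from h import *
im=camera("wrist"); t=camera("scene")
cv2.imwrite("pics/w4.png",np.hstack([cv2.resize(im,(400,250)),cv2.resize(t[150:275,200:400],(400,250))])[...,::-1])
o=get_obs(); print(o["wrist_force"],o["torque"])
E
```

```text
[-0.71773396 -0.4359608  -1.64191353] [ 0.04777809 -0.02611469 -0.04598178]
```

View pics/w4.png

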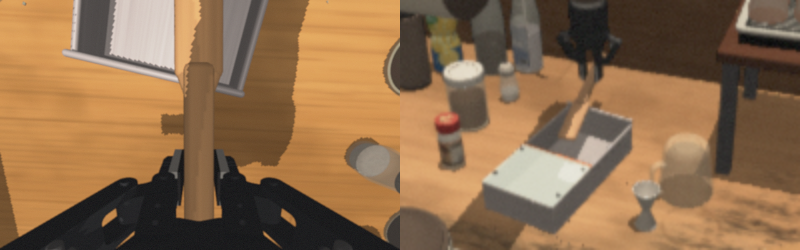

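Scaled: -2.6 cm / 100 = -0.026, -2.5 cm / 100 = -0.025.

Call:
servo_tool:
  moves:
    - [0,0,-0.004,0]
    - [0,0,-0.008,0]
    - [0,0,-0.012,0]
    - [0,0,-0.015,0]
    - [0,0,-0.018,0]
    - [0,0,-0.021,0]
    - [0,0,-0.023,0]
    - [0,0,-0.025,0]
    - [0,0,-0.026,0]
    - [0,0,-0.026,0]

```text
time: 7.33
ee_pos: [0.5707, 0.3246, 0.0753]
tcp_rot: [-180.0, 0.1, -147.2]
wrist_force: [2.9, 1.4, 4.7]
opening: 0.0211
grasp_force: 31.6
```

```bash
python3 - <<'E'
from h import *
im=camera("wrist"); np.save("w5.npy",im); a=np.array(tilt(im)); print(a[::3]); o=get_obs(); print(o["ee_pos"],o["wrist_force"],o["torque"])
print(px2w("top",[[180,205]],.09))
E
```

```text
[[ 1.50e+02  6.00e+01  5.29e+01 -9.00e-01 -2.38e+01]
 [ 2.52e+02  4.90e+01  6.40e+00  4.00e-01 -8.90e+00]
 [ 2.70e+02  4.90e+01 -1.20e+00  4.00e-01 -1.10e+01]
 [ 2.88e+02  4.90e+01 -8.80e+00  4.00e-01 -1.31e+01]
 [ 3.06e+02  5.50e+01 -7.20e+00  4.00e-01 -2.92e+01]
 [ 3.24e+02  5.90e+01 -8.40e+00  3.00e-01 -3.88e+01]]
[0.57066811 0.32462485 0.07540128] [2.10221042 1.4505492  4.73902492] [ 0.13928152 -0.25507634 -0.05072118]
[[0.48703405 0.49980437 0.09      ]]
```

Scaled: -17 cm / 100 = -0.17, -16.5 cm / 100 = -0.165.

Call:
servo_tool:
  moves:
    - [0,0,0,0]
    - [0,0,0,0]
    - [0,0,0.005,0]
    - [0,0,0.015,0]
    - [0,0,0.03,0]
    - [0,0,0.05,0]
    - [-0.01,-0.007,0.07,0]
    - [-0.03,-0.02,0.09,0]
    - [-0.05,-0.032,0.105,0]
    - [-0.075,-0.048,0.12,0]
    - [-0.1,-0.064,0.125,0]
    - [-0.125,-0.08,0.125,0]
    - [-0.15,-0.096,0.125,0]
    - [-0.165,-0.105,0.125,0]
    - [-0.17,-0.107,0.125,0]
    - [-0.17,-0.107,0.125,0]
  force: 60

```text
time: 8.72
ee_pos: [0.3995, 0.217, 0.2008]
tcp_rot: [-180.0, 0.1, -147.2]
wrist_force: [-0.0, 0.2, -1.1]
opening: 0.02
grasp_force: 62.9
```

```bash
python3 - <<'E'
from h import *
im=camera("wrist"); s=camera("scene")
cv2.imwrite("pics/w6.png",np.hstack([cv2.resize(im,(320,200)),cv2.resize(s[120:245,200:450],(480,240))[:200]])[...,::-1])
o=get_obs(); print(o["wrist_force"],o["torque"])
E
```

```text
[0.27657743 0.66072826 0.26629959] [ 0.06007124 -0.05124369  0.01298013]
```

View pics/w6.png

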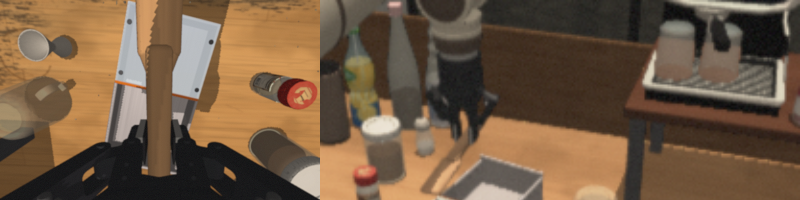

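Scaled: -49.6 cm / 100 = -0.496, 18.1 cm / 100 = 0.181, -0.43 rad / 1.5708 = -0.2737.

Call:
servo_tool:
  moves:
    - [0.005,-0.015,0,-0.0127]
    - [0.015,-0.04,0,-0.0509]
    - [0.025,-0.07,0,-0.0955]
    - [0.035,-0.1,0,-0.1401]
    - [0.042,-0.13,0,-0.1846]
    - [0.048,-0.16,0,-0.2292]
    - [0.05,-0.19,0,-0.2737]
    - [0.05,-0.22,0,-0.3183]
    - [0.05,-0.25,0,-0.3629]
    - [0.05,-0.28,0,-0.4074]
    - [0.048,-0.31,0,-0.452]
    - [0.045,-0.34,0,-0.4966]
    - [0.042,-0.37,0,-0.5411]
    - [0.045,-0.4,0,-0.5857]
    - [0.06,-0.425,0,-0.6175]
    - [0.085,-0.445,0,-0.643]
    - [0.11,-0.46,0,-0.6557]
    - [0.14,-0.475,-0.01,-0.6557]
    - [0.165,-0.487,-0.02,-0.6557]
    - [0.181,-0.496,-0.03,-0.6557]

```text
time: 10.48
ee_pos: [0.584, -0.2801, 0.1673]
tcp_rot: [180.0, -0.1, 153.8]
wrist_force: [0.6, 0.5, -0.7]
opening: 0.0202
grasp_force: 62.9
```

Call:
servo_tool:
  moves:
    - [0,0,0,0]
    - [0,0,0,0]
    - [0,0,0,0]
    - [0,0,0,0]

```text
time: 10.82
ee_pos: [0.5811, -0.2785, 0.1704]
tcp_rot: [180.0, 0.0, 153.8]
wrist_force: [0.9, 0.2, -0.1]
opening: 0.0202
grasp_force: 62.9
```

```bash
python3 - <<'E'
from h import *
s=camera("scene"); t=camera("top"); np.save("s7.npy",s); np.save("t7.npy",t)
cv2.imwrite("pics/w7.png",np.hstack([cv2.resize(s[200:330,330:490],None,fx=2.5,fy=2.5,interpolation=cv2.INTER_CUBIC)[:325],cv2.resize(t[125:255,360:520],None,fx=2.5,fy=2.5,interpolation=cv2.INTER_CUBIC)])[...,::-1])
E
```

```text
(no output)
```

View pics/w7.png

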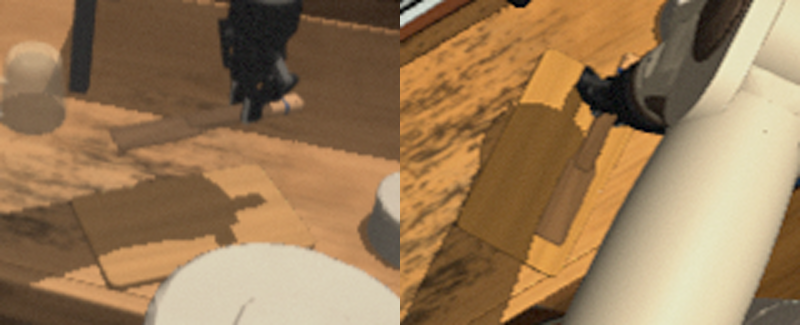

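```bash
cat >> h.py <<'E'
def tri(a,b):
    P=[];U=[]
    for n,uv in(("scene",a),("top",b)):
        c=get_calibration(n); R=cv2.Rodrigues(np.array(c["rvec"]))[0]
        P.append(np.c_[R,np.array(c["tvec"]).ravel()]); U.append((np.array(uv,float)-[c["cx"],c["cy"]])/c["fx"])
    X=cv2.triangulatePoints(P[0],P[1],U[0].reshape(2,1),U[1].reshape(2,1)).ravel(); X=X[:3]/X[3]
    return X,[p[:2]*431 for p in [ (Q@np.r_[X,1])[:2]/(Q@np.r_[X,1])[2]-u for Q,u in zip(P,U)]]
E
python3 - <<'E'
from h import *
np.set_printoptions(precision=4,suppress=True)
h=tri((450,240),(452,149)); b=tri((376,256.8),(420.8,219.4)); print(h,b)
d=h[0]-b[0]; print(np.linalg.norm(d),np.degrees(np.arctan2(d[2],np.hypot(*d[:2]))),np.degrees(np.arctan2(d[1],d[0])),(h[0]+b[0])/2)
# predicted blade end in scene vs tilt, taking the TCP as known
c=get_calibration("scene")
for t in (0,3,6,9,12,15,18):
    th=np.radians(t); g=np.array([.581,-.2785,.1704+.003]); u=np.array([np.cos(np.radians(-26.2))*np.cos(th),np.sin(np.radians(-26.2))*np.cos(th),np.sin(th)])
    p=[cv2.projectPoints(np.array([g-.165*u,g+.075*u]),np.array(c["rvec"]),np.array(c["tvec"]),np.array([[c["fx"],0,c["cx"]],[0,c["fy"],c["cy"]],[0,0,1]]),None)[0].reshape(-1,2)]
    print(t,p[0].ravel())
E
```

```text
(array([ 0.6454, -0.3128,  0.1762]), [array([-1.26  ,  0.3282]), array([ 0.845 , -0.7285])]) (array([ 0.4364, -0.2131,  0.1714]), [array([ 1.4427, -0.2344]), array([-0.818 ,  0.8703])])
0.23156185540754998 1.1902592633277764 -25.502172007784672 [ 0.5409 -0.263   0.1738]
0 [374.4278 255.2955 448.9258 240.4067]
3 [374.2571 257.6138 449.1442 239.3733]
6 [374.2353 259.8753 449.3021 238.3507]
9 [374.3604 262.0741 449.3989 237.3418]
12 [374.6301 264.2046 449.4339 236.3492]
15 [375.0415 266.2616 449.4065 235.3758]
18 [375.5916 268.2401 449.3166 234.4243]
```

```bash
python3 -c "
from workcell import *
print(job_done())"
```

```text
the job is handed in; nothing more can be done
None
```

I handed the job in with the paddle held right side up about 15 cm above the serving board. It was within about 1° of level and its middle within about 4 mm of the board's middle. I levelled it by pressing it on the bin's far wall, it never touched the board, and the arm was clear of the other items on its way; the hand-in gave no verdict.

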